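# Unload the filter bar

## Robot

A 6-joint arm with a two-finger parallel gripper is mounted at the origin on the work surface. World frame = base frame: x ahead of the robot, y to its left, z up, the work surface at z = 0. Lengths are in m, angles in rad, forces in N, time in s.
With the tool pointing down it reaches from about 0.425 to 0.95 m from the base axis. Payload 3.5 kg.
Tool frame: the origin (TCP) lies on the centre line of the jaws, within the pads' length; the fingertips stand 11 mm ahead of it and the grasp point (between the pads) lies 8 mm behind it; y points along the fingers, x is the direction in which the jaws open and shut, and the axes are right-handed (so a half turn about y gives the same grasp; the last joint's range is limited). The gripper opens to 85 mm and grips with 20 to 120 N. Pads are 22 mm wide; open, the fingers measure 114 mm over their backs; the gripper's body (76 mm by 85 mm) begins 54 mm behind the grasp point. The pads swing forward as they close: fully open they stand 13 mm farther back than shut.
Start: joints at [1.1, 0.286, 1.577, -0, 1.279, -0.15], TCP at [0.213, 0.641, 0.242] pointing down, gripper open.
Joint ranges: [-2.77, 2.77], [-0.9, 2.22], [0.21, 2.48], [-1.53, 4.67], [0.24, 2.81], [-2.84, 2.84]. Speed limits (rad/s): [2.79, 2.79, 3.14, 3.14, 3.14, 3.14].

## Interface

Orientations are given as a unit quaternion [x, y, z, w].
In Python, from plant import get_state, read_camera, sign_off gives the robot as it stands.
- The arm moves only by the shell command python3 -m inch 'ROWS' [FORCE]. ROWS is JSON, a list of rows, each an object of numbers: "ax", "ay", "az": the turn, a rotation vector about the tool's x, y, z in rad; "x", "y", "z": the shift along the tool's x, y, z in mm; "hand": the closure, from -1 (fully open) to 1 (shut). In form: [{"ax": .., "ay": .., "az": .., "x": .., "y": .., "z": .., "hand": ..}, ...]. A call has 1 to 5 rows; each row shifts and turns the commanded pose from where the row before left it, along the tool's axes as they then stand; what a row does not reach is not made up. A row lasts 1/12 s, in which the tool goes at most 41.7 mm and 7.16 degrees, less where a joint would pass 70% of its speed; a pose out of reach is approached as far as the arm can. A call with a gripper value outside its range is refused whole. The fingers move at their own pace and stop on an object; FORCE is the grip in N (left out, the last holds). Time passes only in rows, so rows that do not move let the fingers close. It gives the time, the measured TCP pose, the force and the opening at its end, in the units of the state.
- get_state(): the state, without advancing time (a new reading comes with each control period).
- read_camera(name): name is "scene" or "top" or "wrist"; returns a dict with "img" (384x512x3 uint8, red, green, blue), "fov_y" (degrees; the focal length in pixels is half the picture's height over the tangent of half this angle, whatever the lens; pixels are square), "cx", "cy" (the principal point, pixels), "T" (4x4, takes a point from camera to world coordinates); the wrist camera has in their place "T_tool_cam" (4x4, takes a point from camera to tool coordinates, whose origin is the TCP and whose axes are the tool frame's). Camera axes: x right, y down, z forward; pixel columns grow to the right and rows downward; lengths in m; the calibration is good to about 2 mm. A picture is of the moment at which its call begins: read the wrist's pose just before it. There is no depth.
- sign_off(): hands the job in, once; it reports no verdict.
The state is a dict: "time": time; "qpos": joint angles; "dq": joint speeds; "joint_efforts": joint torques, N m; "eef_pos": TCP position; "tcp_rot": TCP orientation; "contact_force": force on the tool from outside, world axes, zero at the start; "wrist_torque": the same for the moment, N m; "opening": opening from 0.0 (shut) to 1.0 (fully open).
Only numpy, scipy, OpenCV 4.12 (cv2) and the standard library are available. Lean on these libraries where they do the work, as an engineer would, in place of code of your own. Each camera call takes 0.05 s, during which the arm holds its last target. There are 200 camera calls.

## Task

Unload the filter bar: slide the red stop collar off the bar's free end and put it in the black dish, then slide the two filter carriers off one after the other and stand each upright in the tray of its own colour. The carriers hold glass: set them down rather than dropping them, and never lay one over. Leave the bottle and everything else on the bench where it stands.

Things in the scene. Friction and masses are not known exactly. Their poses are not given: they have to be found in the camera images.
- stand: Fixed stand. Dark foot 75 (x) x 210 (y) x 12; white post, top at 137, face at y=+88; level steel bar 12x12 square along y from the post to its free end at y=-85, axis at x=0, 115 above bench. Origin on the bench under the bar, z up. From the free end in: collar (y about -50), a carrier (about 0), the other (about +50), each up to 8 either way; which carrier is outer varies.
- bar_tip (a point): The centre of the bar's free end face, 115 above the bench; axes as the stand's (the bar leaves it along +y).
- collar_center (a point): Red stop collar, 34 wide (x, across bar), 16 thick (y, along bar), 48 tall, plus brass screw head 12 across, 8 high on top; 90 g. Point: half-way up the red block (24 above underside), z up. Its 18 mm square bore along y is centred 2 below the point. Hangs loose on the bar, point 1 below the bar axis; raised 3 it clears the bar all round. Grip across the width, about 10 above the point.
- green_carrier_center (a point): Green block with a round glass filter in its upper half: 40 wide (x, across bar), 18 thick (y, along bar), 72 tall, 120 g. Point: its centre, 36 above underside, z up. Its 18 mm square bore along y is centred 10 below the point. Hangs loose on the bar, point 7 above the bar axis; raised 3 it clears the bar all round. Grip across the width, 10 to 20 above the point.
- yellow_carrier_center (a point): Yellow block with a round glass filter in its upper half: 40 wide (x, across bar), 18 thick (y, along bar), 72 tall, 120 g. Point: its centre, 36 above underside, z up. Its 18 mm square bore along y is centred 10 below the point. Hangs loose on the bar, point 7 above the bar axis; raised 3 it clears the bar all round. Grip across the width, 10 to 20 above the point.
- collar: The stop collar's body; origin at the centre of its underside.
- green_carrier: The green carrier's body; origin at the centre of its underside.
- yellow_carrier: The yellow carrier's body; origin at the centre of its underside.
- black_dish: Square shallow black dish for the collar, fixed to the bench, 90 x 90 outside, 84 x 84 inside, floor 4 above the bench, rim 12 above the bench. Origin at the centre of its underside, z up, x and y along its sides. The three trays swap places from run to run.
- green_tray: Square shallow green tray, fixed to the bench, 90 x 90 outside, 84 x 84 inside, floor 4 above the bench, rim 12 above the bench. Origin at the centre of its underside, z up, x and y along its sides. The three trays swap places from run to run.
- yellow_tray: Square shallow yellow tray, fixed to the bench, 90 x 90 outside, 84 x 84 inside, floor 4 above the bench, rim 12 above the bench. Origin at the centre of its underside, z up, x and y along its sides. The three trays swap places from run to run.
- bottle: Loose amber bottle with a white cap, 56 across, 135 tall, standing beyond the bar's free end, its middle about 90 to 120 from the end face. Origin at the centre of its foot.
- wash_bottle: Loose white squeeze bottle with a red top, 56 across, 125 tall, standing beside the bar, about 105 to 120 from it on the stand's +x side. Origin at the centre of its foot.
- well_plate: Loose clear well plate, 85 x 127 x 14 high. Origin at the centre of its underside.
- tube_rack: Loose stepped blue tube rack, 70 x 130, 64 high. Origin at the centre of its underside.
- tip_box: Loose grey box with an orange lid, 82 x 112, 63 high. Origin at the centre of its underside.
- petri_stack: Loose stack of dishes, 90 across, 45 high. Origin at the centre of its underside.
- pen_pot: Loose white pot with pens, 80 across, 90 high (pens to 140). Origin at the centre of its underside.
- timer: Loose white timer, 60 x 60 x 24 high. Origin at the centre of its underside.

How it is judged:
On the way, in this order (a step that is already met when the one before it is completed fails the run):
1. the stop collar lies in the black dish, let go, with both carriers still on the bar (x of collar_center in the frame of black_dish between -0.038 and 0.038 m and y of collar_center in the frame of black_dish between -0.038 and 0.038 m and z of collar_center in the frame of black_dish below 0.045 m and contact force between the fingers and collar below 0.05 N and linear speed of collar below 0.03 m/s and z of each of green_carrier_center, yellow_carrier_center in the frame of stand above 0.1 m and y of each of green_carrier_center, yellow_carrier_center in the frame of stand above -0.08 m and x of green_carrier_center in the frame of stand between -0.02 and 0.02 m and x of yellow_carrier_center in the frame of stand between -0.02 and 0.02 m), for 0.2 s.
2. one carrier stands upright in the tray of its own colour, let go (((x of green_carrier_center in the frame of green_tray between -0.032 and 0.032 m and y of green_carrier_center in the frame of green_tray between -0.032 and 0.032 m and z of green_carrier_center in the frame of green_tray between 0.034 and 0.046 m and angle between green_carrier_center's own z axis and vertical below 0.15 rad and contact force between the fingers and green_carrier below 0.05 N and linear speed of green_carrier below 0.03 m/s) or (x of yellow_carrier_center in the frame of yellow_tray between -0.032 and 0.032 m and y of yellow_carrier_center in the frame of yellow_tray between -0.032 and 0.032 m and z of yellow_carrier_center in the frame of yellow_tray between 0.034 and 0.046 m and angle between yellow_carrier_center's own z axis and vertical below 0.15 rad and contact force between the fingers and yellow_carrier below 0.05 N and linear speed of yellow_carrier below 0.03 m/s))), for 0.2 s.
At the end, for the whole second after the job is handed in: Collar in the black dish (centre within 38 mm of its centre along each side, below 45 mm); each carrier upright (0.15 rad) on the floor of its own colour's tray (centre within 32 mm along each side, 34 to 46 mm above its underside); all released and at rest (x of collar_center in the frame of black_dish between -0.038 and 0.038 m and y of collar_center in the frame of black_dish between -0.038 and 0.038 m and z of collar_center in the frame of black_dish below 0.045 m and contact force between the fingers and collar below 0.05 N and linear speed of each of collar, green_carrier, yellow_carrier below 0.03 m/s and x of green_carrier_center in the frame of green_tray between -0.032 and 0.032 m and y of green_carrier_center in the frame of green_tray between -0.032 and 0.032 m and z of green_carrier_center in the frame of green_tray between 0.034 and 0.046 m and angle between each of green_carrier_center, yellow_carrier_center's own z axis and vertical below 0.15 rad and contact force between the fingers and green_carrier below 0.05 N and x of yellow_carrier_center in the frame of yellow_tray between -0.032 and 0.032 m and y of yellow_carrier_center in the frame of yellow_tray between -0.032 and 0.032 m and z of yellow_carrier_center in the frame of yellow_tray between 0.034 and 0.046 m and contact force between the fingers and yellow_carrier below 0.05 N); the robot touches nothing.
It fails at once if the green carrier is laid over (more than 0.8 rad) (angle between green_carrier_center's own z axis and vertical above 0.8 rad).
It fails at once if the yellow carrier is laid over (more than 0.8 rad) (angle between yellow_carrier_center's own z axis and vertical above 0.8 rad).
It fails at once if the green carrier is dropped (falls faster than 0.45 m/s out of the fingers) (linear speed of green_carrier above 0.45 m/s and contact force between the fingers and green_carrier below 0.05 N).
It fails at once if the yellow carrier is dropped (falls faster than 0.45 m/s out of the fingers) (linear speed of yellow_carrier above 0.45 m/s and contact force between the fingers and yellow_carrier below 0.05 N).
It fails at once if a bystander is moved by more than 25 mm or knocked over (distance of any of bottle, wash_bottle, well_plate, tube_rack, tip_box, petri_stack, pen_pot, timer from where it was at the start of the episode above 0.025 m or angle between any of bottle, wash_bottle, well_plate, tube_rack, tip_box, petri_stack, pen_pot, timer's own z axis and vertical above 0.5 rad).
It also fails if it takes over 72 s, if anything falls off the work surface, if the arm or the gripper's body presses on something with over 40 N, if the wrist force passes 120 N, or if a joint passes its speed limit or range.

## Working session

There is one attempt and no reset: what is moved stays moved. The work goes in short steps, Python scripts to look and compute and a shell command to move; the robot and the scene stay as the last step left them, time stands still between calls to the robot, and variables do not carry over. Pictures are saved under pics/ and viewed, about 8 in all and at most 12, crops included, and the job is handed in when it is done.

```bash
ls; mkdir -p pics
python3 - <<'E'
from plant import *
import cv2,numpy as np
print(get_state())
for n in ["scene","top"]:
    c=read_camera(n); np.savez(f"pics/{n}0.npz",**{k:v for k,v in c.items()})
    cv2.imwrite(f"pics/{n}0.png",c["img"][:,:,::-1]); print(n,{k:v for k,v in c.items() if k!="img"})
E
```

```text
pics
{'time': 0.0, 'qpos': array([ 1.09997593e+00,  2.87201623e-01,  1.57819018e+00,  2.54270358e-05,
        1.27862023e+00, -1.49998190e-01]), 'dq': array([ 7.81151314e-05,  1.52600365e-04, -1.11617956e-04, -3.84454521e-04,
        7.46780466e-04,  2.88102613e-04]), 'joint_efforts': array([-2.03231531e-03, -4.06006157e+01, -2.92609888e+01, -3.56599558e-04,
        6.01338164e-03, -1.35197016e-06]), 'eef_pos': array([0.2125304 , 0.63999314, 0.24091605]), 'tcp_rot': array([ 0.57382751,  0.41295179, -0.41448104, -0.57306044]), 'contact_force': array([0.39341128, 0.49484977, 0.09614941]), 'wrist_torque': array([-0.01563486,  0.01990694, -0.00831534]), 'opening': 0.9967955048745823}
scene {'fov_y': 48.07225680864109, 'cx': 258.8083646940668, 'cy': 188.0668562678666, 'T': array([[-0.80337775,  0.46959384, -0.36614998,  1.03751486],
       [ 0.59543539,  0.64011855, -0.48549453,  0.6576053 ],
       [ 0.00639415, -0.60805416, -0.7938698 ,  1.14227704],
       [ 0.        ,  0.        ,  0.        ,  1.        ]])}
top {'fov_y': 55.36853899568883, 'cx': 256.21255976288444, 'cy': 192.26533235376442, 'T': array([[ 0.02106152, -0.98461535,  0.17346186,  0.34434448],
       [-0.99951544, -0.02471404, -0.01892352,  0.0385922 ],
       [ 0.02291934, -0.17297925, -0.98465876,  1.21860861],
       [ 0.        ,  0.        ,  0.        ,  1.        ]])}
```

View pics/scene0.png

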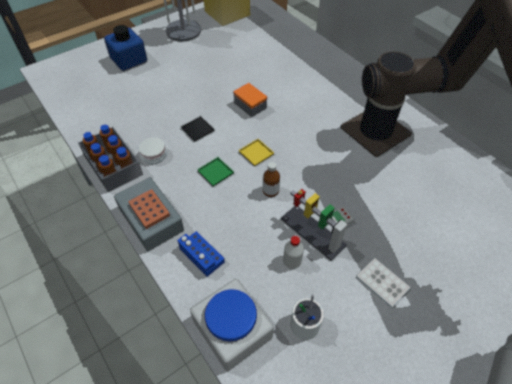

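View pics/top0.png

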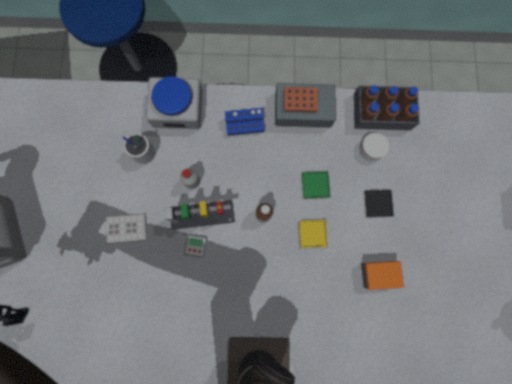

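Scene: the stand is at (320,225) with a red collar at (299,197), yellow (312,206) and green (327,215). The top view shows yellow as the outer carrier, with the trays at green (316,185), yellow (313,233) and black (379,203), the amber bottle at (265,212), the wash bottle at (190,178) and the timer at (195,245).

```bash
cat > h.py <<'E'
import cv2,numpy as np
from plant import *
def cam(n): return dict(np.load(f"pics/{n}0.npz"))
def ray(c,u,v,T=None):
    T=c["T"] if T is None else T
    f=192/np.tan(np.radians(float(c["fov_y"]))/2)
    d=T[:3,:3]@np.array([(u-c["cx"])/f,(v-c["cy"])/f,1]); return T[:3,3],d
def onz(c,u,v,z,T=None):
    o,d=ray(c,u,v,T); return o+d*(z-o[2])/d[2]
def blobs(img,lo,hi,amin=8,roi=None):
    h=cv2.cvtColor(img,cv2.COLOR_RGB2HSV); m=cv2.inRange(h,np.array(lo),np.array(hi))
    if roi: k=np.zeros_like(m); x0,y0,x1,y1=roi; k[y0:y1,x0:x1]=255; m&=k
    n,l,s,c=cv2.connectedComponentsWithStats(m)
    return [(s[i],c[i],cv2.minAreaRect(np.argwhere(l==i)[:,::-1].astype(np.float32))) for i in range(1,n) if s[i,4]>=amin]
E
python3 - <<'E'
from h import *
c=cam("top"); im=c["img"]
def show(n,lo,hi,z,roi,a=15):
    for s,p,r in blobs(im,lo,hi,a,roi): print(n,s,np.round(p,1),"rect",np.round(r[0],1),np.round(r[1],1),round(r[2]),np.round(onz(c,*r[0],z),4))
show("greentray",(40,80,40),(90,255,255),.010,(295,160,340,205))
show("yeltray",(18,100,90),(35,255,255),.010,(290,210,340,260))
show("black",(0,0,0),(180,255,60),.010,(355,180,405,225))
show("red",(0,120,80),(8,255,255),.138,(160,190,250,230),5)
show("red2",(172,120,80),(180,255,255),.138,(160,190,250,230),5)
show("yel",(18,100,90),(35,255,255),.158,(160,190,250,230))
show("green",(40,80,40),(90,255,255),.158,(160,190,250,230))
show("foot",(0,0,0),(180,255,75),.012,(160,190,245,236),60)
s=cam("scene")
cv2.imwrite("pics/c1.png",np.hstack([cv2.resize(im[160:260,150:290,::-1],None,fx=3,fy=3,interpolation=2)[:300],cv2.resize(s["img"][150:270,250:370,::-1],(300,300),interpolation=2)]))
for n,u,v,z in [("bottlecap",265,208.5,.135),("bottle",265,213,.05),("wash",186,173,.125),("timer",195,245,.02)]: print(n,onz(c,u,v,z))
E
```

```text
greentray [303 172  27  26 643] [315.6 184.4] rect [316.  184.5] [25. 26.] 90 [ 0.589  -0.1861  0.01  ]
yeltray [299 220  28  28 718] [312.7 233.2] rect [312.6 233.1] [27.1 26.6] 87 [ 0.425  -0.1738  0.01  ]
black [365 191  28  25 628] [378.5 203. ] rect [378.5 203. ] [24. 27.] 90 [ 0.5309 -0.3966  0.01  ]
red [216 202   6   4  16] [218.8 203.2] rect [218.6 203.2] [2.7 5.3] 76 [0.4988 0.1292 0.138 ]
red [218 208   5   6  20] [220.  210.4] rect [220.2 210.5] [4.1 4.4] 72 [0.4773 0.1236 0.138 ]
yel [199 201   9  15 107] [202.9 208.1] rect [202.8 208.1] [14.5  7.4] 84 [0.4806 0.1726 0.158 ]
green [180 204  11  15 118] [184.6 211.2] rect [184.9 211. ] [14.8  9.1] 84 [0.4707 0.2242 0.158 ]
foot [169 204  65  28 798] [198.6 217.9] rect [199.6 214.4] [23.8 65.3] 80 [0.4781 0.2007 0.012 ]
bottlecap [ 0.48669445 -0.00950452  0.135     ]
bottle [ 0.48329635 -0.01352362  0.05      ]
wash [0.59126237 0.23293896 0.125     ]
timer [0.37752318 0.20973926 0.02      ]
```

View pics/c1.png

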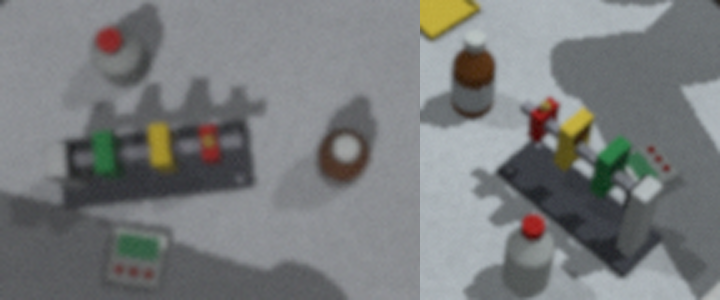

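The stand's yaw is about 10°, with yellow as the outer carrier. Next I'll work out the turn and the hover above the collar.

```bash
cat >> h.py <<'E'
from scipy.spatial.transform import Rotation as Ro
def plan(pos,yaw,flip=None):
    """shift (mm, in aligned tool axes) and turn (tool rotvec) to TCP pos, tool x = +-stand x at yaw"""
    s=get_state(); R=Ro.from_quat(s["tcp_rot"]); best=None
    for sg in (1,-1):
        x=sg*np.array([np.cos(yaw),np.sin(yaw),0]); y=np.array([0,0,-1.]); G=np.c_[x,y,np.cross(x,y)]
        rv=(R.inv()*Ro.from_matrix(G)).as_rotvec()
        if best is None or np.linalg.norm(rv)<np.linalg.norm(best[0]): best=(rv,G)
    rv,G=best
    print("pos",np.round(s["eef_pos"],4),"t",round(s["time"],2),"turn",np.round(rv,4),"shift mm",np.round(1000*G.T@(np.array(pos)-s["eef_pos"]),1),"axes x",np.round(G[:,0],3),"z",np.round(G[:,2],3),"F",np.round(s["contact_force"],1),"open",round(s["opening"],3))
E
python3 - <<'E'
from h import *
plan([.488,.126,.235],np.radians(10)); c=read_camera("wrist"); print(c["T_tool_cam"],c["fov_y"],get_state()["qpos"][5])
E
```

```text
pos [0.2125 0.6401 0.2411] t 0.1 turn [ 8.0000e-04  1.0755e+00 -2.1000e-03] shift mm [ 182.     6.1 -554.1] axes x [0.985 0.174 0.   ] z [-0.174  0.985  0.   ] F [ 0.9 -0.4  0.1] open 0.998
[[ 9.99999948e-01 -7.55465225e-05  3.13101354e-04 -1.06092956e-04]
 [-3.20745931e-04 -3.22178224e-01  9.46678979e-01 -1.31082727e-01]
 [ 2.93561332e-05 -9.46679030e-01 -3.22178231e-01  8.41965316e-02]
 [ 0.00000000e+00  0.00000000e+00  0.00000000e+00  1.00000000e+00]] 58.11048338421611 -0.15000098922834593
```

```bash
python3 -m inch '[{"ay":0.1195},{"ay":0.1195},{"ay":0.1195},{"ay":0.1195},{"ay":0.1195}]' >/dev/null
python3 -m inch '[{"ay":0.1195},{"ay":0.1195},{"ay":0.1195},{"ay":0.1195},{"ay":0}]'
python3 -m inch '[{"x":12,"z":-36.9},{"x":12,"z":-36.9},{"x":12,"z":-36.9},{"x":12,"z":-36.9},{"x":12,"z":-36.9}]'
python3 -m inch '[{"x":12,"z":-36.9},{"x":12,"z":-36.9},{"x":12,"z":-36.9},{"x":12,"z":-36.9},{"x":12,"z":-36.9}]'
python3 -m inch '[{"x":12,"z":-36.9},{"x":12,"z":-36.9},{"x":12,"z":-36.9},{"x":12,"z":-36.9},{"y":0}]'
python3 -m inch '[{"y":0},{"y":0}]' >/dev/null
python3 - <<'E'
from h import *
plan([.488,.126,.235],np.radians(10)); s=get_state(); c=read_camera("wrist")
T=np.eye(4);T[:3,:3]=Ro.from_quat(s["tcp_rot"]).as_matrix();T[:3,3]=s["eef_pos"];c["T"]=T@c["T_tool_cam"]
np.savez("pics/wrist0.npz",**c); cv2.imwrite("pics/w1.png",c["img"][:,:,::-1])
E
```

```text
pos [0.2126 0.6401 0.2412] t 0.15 turn [ 7.0000e-04  1.0755e+00 -1.8000e-03] shift mm [ 182.     6.2 -554.1] axes x [0.985 0.174 0.   ] z [-0.174  0.985  0.   ] F [-0.6  0.3 -0. ] open 0.998validation failed for argument at $[0]...
validation failed for argument at $[0]...
validation failed for argument at $[0]...
validation failed for argument at $[0]...
validation failed for argument at $[0]...
validation failed for argument at $[0]...
```

View pics/w1.png

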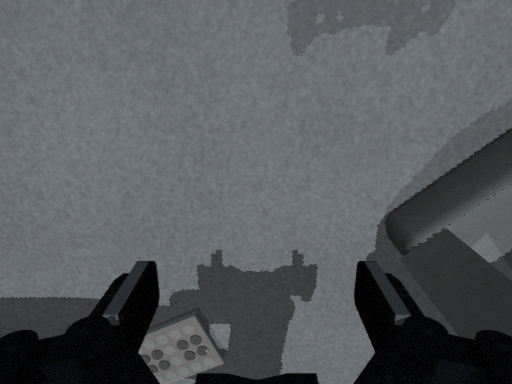

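Every row was refused, and the picture only shows the start pose with the well plate and the jaws, so nothing moved. I think each row needs all seven keys, so I'll test one.

```bash
python3 -m inch '[{"ax":0,"ay":0.1195,"az":0,"x":0,"y":0,"z":0,"hand":-1},{"ax":0,"ay":0.1195,"az":0,"x":0,"y":0,"z":0,"hand":-1},{"ax":0,"ay":0.1195,"az":0,"x":0,"y":0,"z":0,"hand":-1},{"ax":0,"ay":0.1195,"az":0,"x":0,"y":0,"z":0,"hand":-1},{"ax":0,"ay":0.1195,"az":0,"x":0,"y":0,"z":0,"hand":-1}]'
```

```text
time: 0.62
eef_pos: [0.2127, 0.6404, 0.2419]
tcp_rot: [0.671, 0.224, -0.225, -0.67]
contact_force: [-0.3, -0.1, 0.5]
opening: 0.999
```

```bash
python3 -m inch '[{"ax":0,"ay":0.1195,"az":0,"x":0,"y":0,"z":0,"hand":-1},{"ax":0,"ay":0.1195,"az":0,"x":0,"y":0,"z":0,"hand":-1},{"ax":0,"ay":0.1195,"az":0,"x":0,"y":0,"z":0,"hand":-1},{"ax":0,"ay":0.1195,"az":0,"x":0,"y":0,"z":0,"hand":-1},{"ax":0,"ay":0,"az":0,"x":0,"y":0,"z":0,"hand":-1}]'
python3 -m inch '[{"ax":0,"ay":0,"az":0,"x":12,"y":0,"z":-37,"hand":-1},{"ax":0,"ay":0,"az":0,"x":12,"y":0,"z":-37,"hand":-1},{"ax":0,"ay":0,"az":0,"x":12,"y":0,"z":-37,"hand":-1},{"ax":0,"ay":0,"az":0,"x":12,"y":0,"z":-37,"hand":-1},{"ax":0,"ay":0,"az":0,"x":12,"y":0,"z":-37,"hand":-1}]'
python3 -m inch '[{"ax":0,"ay":0,"az":0,"x":12,"y":0,"z":-37,"hand":-1},{"ax":0,"ay":0,"az":0,"x":12,"y":0,"z":-37,"hand":-1},{"ax":0,"ay":0,"az":0,"x":12,"y":0,"z":-37,"hand":-1},{"ax":0,"ay":0,"az":0,"x":12,"y":0,"z":-37,"hand":-1},{"ax":0,"ay":0,"az":0,"x":12,"y":0,"z":-37,"hand":-1}]'
python3 -m inch '[{"ax":0,"ay":0,"az":0,"x":12,"y":0,"z":-37,"hand":-1},{"ax":0,"ay":0,"az":0,"x":12,"y":0,"z":-37,"hand":-1},{"ax":0,"ay":0,"az":0,"x":12,"y":0,"z":-37,"hand":-1},{"ax":0,"ay":0,"az":0,"x":12,"y":0,"z":-37,"hand":-1},{"ax":0,"ay":0,"az":0,"x":12,"y":0,"z":-37,"hand":-1}]'
python3 -m inch '[{"ax":0,"ay":0,"az":0,"x":0,"y":0,"z":0,"hand":-1},{"ax":0,"ay":0,"az":0,"x":0,"y":0,"z":0,"hand":-1}]' >/dev/null
cat >> h.py <<'E'
def wrist(name=None):
    s=get_state(); c=read_camera("wrist")
    T=np.eye(4);T[:3,:3]=Ro.from_quat(s["tcp_rot"]).as_matrix();T[:3,3]=s["eef_pos"];c["T"]=T@c["T_tool_cam"]
    np.savez("pics/wrist0.npz",**c)
    if name: cv2.imwrite(f"pics/{name}.png",c["img"][:,:,::-1])
    return c
E
python3 - <<'E'
from h import *
plan([.488,.126,.235],np.radians(10)); wrist("w2")
E
```

```text
time: 1.03
eef_pos: [0.2127, 0.6404, 0.2419]
tcp_rot: [0.705, 0.061, -0.061, -0.704]
contact_force: [-0.9, 0.5, 0.4]
opening: 1.004
time: 1.45
eef_pos: [0.3043, 0.4672, 0.2422]
tcp_rot: [0.704, 0.063, -0.063, -0.704]
contact_force: [0.2, 0.0, 0.0]
opening: 1.0
time: 1.87
eef_pos: [0.3956, 0.2953, 0.2425]
tcp_rot: [-0.704, -0.063, 0.063, 0.704]
contact_force: [0.4, 0.5, -0.0]
opening: 0.999
time: 2.28
eef_pos: [0.4869, 0.1234, 0.2425]
tcp_rot: [-0.704, -0.063, 0.063, 0.704]
contact_force: [0.7, 0.1, -0.1]
opening: 0.997
pos [0.4871 0.1235 0.2423] t 2.45 turn [-0.0003 -0.0017 -0.0003] shift mm [1.4 7.3 2.3] axes x [0.985 0.174 0.   ] z [-0.174  0.985  0.   ] F [ 0.1  0.9 -1.1] open 0.994
```

View pics/w2.png

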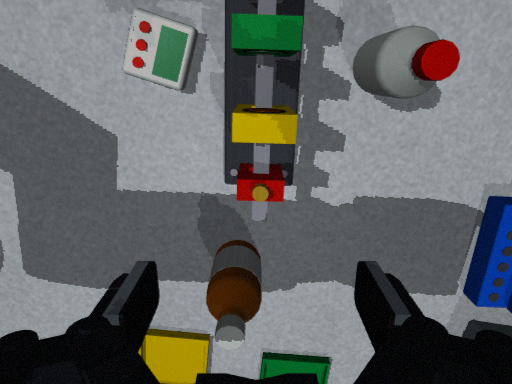

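The wrist view shows the collar with its screw at (261,193), the yellow carrier at (265,124), green at (267,33), the bar tip at (259,218) and the bottle at (232,290). I'll project these.

Run:
```python
from h import *
c=dict(np.load("pics/wrist0.npz")); im=c["img"]
def show(n,lo,hi,z,roi):
    for s,p,r in blobs(im,lo,hi,30,roi):
        print(n,s,np.round(r[0],1),np.round(r[1],1),round(r[2],1),"edges L/R at z:",np.round(onz(c,s[0],s[1]+5,z),4),np.round(onz(c,s[0]+s[2],s[1]+5,z),4))
show("red",(0,120,60),(8,255,255),.138,(220,150,310,210))
show("yel",(18,120,60),(35,255,255),.158,(220,90,310,150))
show("grn",(40,80,40),(90,255,255),.158,(220,5,310,60))
show("screw",(15,60,60),(30,255,255),.146,(240,175,290,206))
print("screw146",onz(c,261,193,.146))
for u,v in [(265,85),(261,150),(260,212)]: print("bar121",onz(c,u,v,.121))
print("bottle cap",onz(c,230,329,.135),"foot",onz(c,240,243,0.01))
print("tip bottom",onz(c,259.5,220,.115))
```

```text
red [237 175  48  27 785] [260.3 188. ] [47.1 25.6] 1.8 edges L/R at z: [0.4702 0.1343 0.138 ] [0.5038 0.1401 0.138 ]
yel [ 231  104   67   40 2157] [263.9 123.7] [65.9 38.5] 1.7 edges L/R at z: [0.4598 0.1842 0.158 ] [0.4999 0.1912 0.158 ]
grn [ 231   13   72   38 2521] [266.1  31.4] [71.5 35.5] 2.0 edges L/R at z: [0.4524 0.2335 0.158 ] [0.4922 0.2404 0.158 ]
screw [252 184  17  18 224] [259.5 192.5] [17.  15.6] 45.0 edges L/R at z: [0.4815 0.1321 0.146 ] [0.4931 0.1341 0.146 ]
screw146 [0.48812632 0.13027326 0.146     ]
bar121 [0.47864993 0.20069792 0.121     ]
bar121 [0.48399693 0.15504386 0.121     ]
bar121 [0.49192562 0.10633257 0.121     ]
bottle cap [0.48453296 0.00328545 0.135     ] foot [0.4846002 0.0202745 0.01     ]
tip bottom [0.49322891 0.09702913 0.115     ]
```

Run:
```python
from h import *
c=dict(np.load("pics/wrist0.npz"))
Y=np.radians(9.2); a=np.array([-np.sin(Y),np.cos(Y),0])
y=onz(c,264,144,.158)+a*.009; g=onz(c,267,13,.158)-a*.009; r=onz(c,260.5,202,.138)+a*.008; s=onz(c,260,192.5,.146)
print("yel",y,"grn",g,"collar",r,"screw",s)
d=g-s; print("yaw from collar-green",np.degrees(np.arctan2(-d[0],d[1])));d=y-s; print(np.degrees(np.arctan2(-d[0],d[1])))
plan([s[0],s[1],.116],np.radians(9.5))
```

```text
yel [0.48195419 0.17542901 0.158     ] grn [0.47327278 0.2305213  0.158     ] collar [0.4882797  0.12866875 0.138     ] screw [0.48737776 0.13051446 0.146     ]
yaw from collar-green 8.028055993931162
6.885309078590494
pos [0.4864 0.1247 0.2421] t 2.5 turn [-0.0005  0.0087 -0.0006] shift mm [  1.9 126.1   5.6] axes x [0.986 0.165 0.   ] z [-0.165  0.986  0.   ] F [-0.5  0.5  0.3] open 0.998
```

The collar is at about (0.4878, 0.1296), and the blob edges and centres agree on a yaw of about 8.2°.

Run:
```python
from h import *
plan([.4877,.1296,.116],np.radians(8.2))
```

```text
pos [0.4864 0.1247 0.2421] t 2.5 turn [-0.0005  0.0314 -0.0006] shift mm [  2.  126.1   4.6] axes x [0.99  0.143 0.   ] z [-0.143  0.99   0.   ] F [-0.5  0.5  0.3] open 0.998
```

```bash
python3 -m inch '[{"ax":0,"ay":0.0314,"az":0,"x":0,"y":0,"z":0,"hand":-1},{"ax":0,"ay":0,"az":0,"x":2,"y":0,"z":4.6,"hand":-1},{"ax":0,"ay":0,"az":0,"x":0,"y":26,"z":0,"hand":-1},{"ax":0,"ay":0,"az":0,"x":0,"y":30,"z":0,"hand":-1},{"ax":0,"ay":0,"az":0,"x":0,"y":30,"z":0,"hand":-1}]'
python3 -m inch '[{"ax":0,"ay":0,"az":0,"x":0,"y":20,"z":0,"hand":-1},{"ax":0,"ay":0,"az":0,"x":0,"y":20,"z":0,"hand":-1},{"ax":0,"ay":0,"az":0,"x":0,"y":0,"z":0,"hand":-1},{"ax":0,"ay":0,"az":0,"x":0,"y":0,"z":0,"hand":-1}]'
python3 -m inch '[{"ax":0,"ay":0,"az":0,"x":0,"y":0,"z":0,"hand":1},{"ax":0,"ay":0,"az":0,"x":0,"y":0,"z":0,"hand":1},{"ax":0,"ay":0,"az":0,"x":0,"y":0,"z":0,"hand":1},{"ax":0,"ay":0,"az":0,"x":0,"y":0,"z":0,"hand":1},{"ax":0,"ay":0,"az":0,"x":0,"y":0,"z":0,"hand":1}]' 40
python3 -m inch '[{"ax":0,"ay":0,"az":0,"x":0,"y":0,"z":0,"hand":1},{"ax":0,"ay":0,"az":0,"x":0,"y":0,"z":0,"hand":1},{"ax":0,"ay":0,"az":0,"x":0,"y":0,"z":0,"hand":1},{"ax":0,"ay":0,"az":0,"x":0,"y":0,"z":0,"hand":1},{"ax":0,"ay":0,"az":0,"x":0,"y":0,"z":0,"hand":1}]'
```

```text
time: 2.92
eef_pos: [0.4879, 0.132, 0.1563]
tcp_rot: [-0.705, -0.053, 0.051, 0.705]
contact_force: [0.1, -0.2, -0.8]
opening: 1.001
time: 3.25
eef_pos: [0.4865, 0.1313, 0.1155]
tcp_rot: [-0.705, -0.051, 0.053, 0.705]
contact_force: [0.6, 0.0, -0.4]
opening: 1.001
time: 3.67
eef_pos: [0.4886, 0.1302, 0.1177]
tcp_rot: [-0.705, -0.051, 0.05, 0.705]
contact_force: [-0.5, 1.1, 3.2]
opening: 0.389
time: 4.08
eef_pos: [0.4886, 0.1301, 0.1177]
tcp_rot: [-0.705, -0.051, 0.05, 0.705]
contact_force: [-1.7, 1.2, 5.6]
opening: 0.395
```

```bash
python3 -m inch '[{"ax":0,"ay":0,"az":0,"x":0,"y":-2,"z":0,"hand":1},{"ax":0,"ay":0,"az":0,"x":0,"y":-1.5,"z":0,"hand":1},{"ax":0,"ay":0,"az":0,"x":0,"y":0,"z":0,"hand":1},{"ax":0,"ay":0,"az":0,"x":0,"y":0,"z":0,"hand":1}]'
python3 - <<'E'
from h import *
for i in range(3):
    plan([.4887,.1296,.116],np.radians(8.2)); c=wrist()
print(get_state()["wrist_torque"])
cv2.imwrite("pics/w3.png",c["img"][:,:,::-1])
E
```

```text
time: 4.42
eef_pos: [0.4874, 0.13, 0.1194]
tcp_rot: [0.705, 0.05, -0.051, -0.705]
contact_force: [-0.7, 0.2, -1.0]
opening: 0.393
pos [0.4874 0.13   0.1194] t 4.42 turn [ 0.     -0.0001 -0.0008] shift mm [ 1.2  3.4 -0.6] axes x [0.99  0.143 0.   ] z [-0.143  0.99   0.   ] F [-0.7  0.2 -1. ] open 0.393
pos [0.4874 0.13   0.1193] t 4.47 turn [-0.    -0.    -0.001] shift mm [ 1.3  3.3 -0.6] axes x [0.99  0.143 0.   ] z [-0.143  0.99   0.   ] F [ 0.8 -0.2 -1.1] open 0.395
pos [0.4874 0.13   0.1193] t 4.52 turn [-0.0001 -0.0001 -0.0009] shift mm [ 1.3  3.3 -0.6] axes x [0.99  0.143 0.   ] z [-0.143  0.99   0.   ] F [-0.5  0.  -0.8] open 0.389
[ 0.04522281  0.00146761 -0.0063594 ]
```

View pics/w3.png

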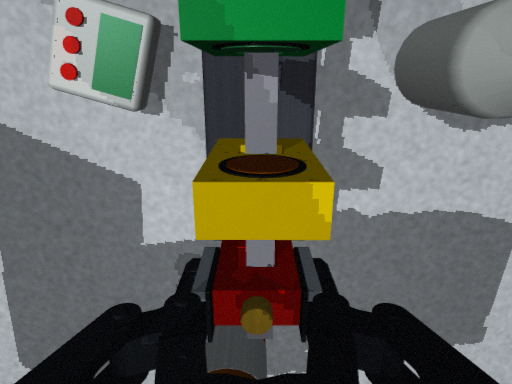

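The collar is free of the bar, since the force reads its own weight (0.9 N). The picture shows it gripped at (257,283) and square to the bar. I'll slide it off by 55 mm, then lift.

```bash
python3 -m inch '[{"ax":0,"ay":0,"az":0,"x":0,"y":0,"z":-11,"hand":1},{"ax":0,"ay":0,"az":0,"x":0,"y":0,"z":-11,"hand":1},{"ax":0,"ay":0,"az":0,"x":0,"y":0,"z":-11,"hand":1},{"ax":0,"ay":0,"az":0,"x":0,"y":0,"z":-11,"hand":1},{"ax":0,"ay":0,"az":0,"x":0,"y":0,"z":-11,"hand":1}]'
python3 -m inch '[{"ax":0,"ay":0,"az":0,"x":0,"y":0,"z":0,"hand":1},{"ax":0,"ay":0,"az":0,"x":0,"y":-20,"z":0,"hand":1},{"ax":0,"ay":0,"az":0,"x":0,"y":-25,"z":0,"hand":1},{"ax":0,"ay":0,"az":0,"x":0,"y":-25,"z":0,"hand":1},{"ax":0,"ay":0,"az":0,"x":0,"y":0,"z":0,"hand":1}]'
python3 - <<'E'
from h import *
plan([.531,-.397,.189],np.radians(8.2))
E
```

```text
time: 4.98
eef_pos: [0.4958, 0.0741, 0.1199]
tcp_rot: [0.705, 0.05, -0.05, -0.705]
contact_force: [-0.0, -0.2, -0.2]
opening: 0.392
time: 5.4
eef_pos: [0.4989, 0.0753, 0.1956]
tcp_rot: [0.706, 0.054, -0.047, -0.705]
contact_force: [1.1, -0.7, 0.9]
opening: 0.394
pos [0.4989 0.0753 0.1956] t 5.4 turn [ 0.0017 -0.0005  0.0103] shift mm [ -35.6    6.6 -472.1] axes x [0.99  0.143 0.   ] z [-0.143  0.99   0.   ] F [ 1.1 -0.7  0.9] open 0.394
```

```bash
python3 -m inch '[{"ax":0,"ay":0,"az":0,"x":-2.5,"y":0,"z":-20,"hand":1},{"ax":0,"ay":0,"az":0,"x":-2.5,"y":0,"z":-35,"hand":1},{"ax":0,"ay":0,"az":0,"x":-2.5,"y":0,"z":-35,"hand":1},{"ax":0,"ay":0,"az":0,"x":-2.5,"y":0,"z":-35,"hand":1},{"ax":0,"ay":0,"az":0,"x":-2.5,"y":0,"z":-35,"hand":1}]'
python3 -m inch '[{"ax":0,"ay":0,"az":0,"x":-2.5,"y":0,"z":-35,"hand":1},{"ax":0,"ay":0,"az":0,"x":-2.5,"y":0,"z":-35,"hand":1},{"ax":0,"ay":0,"az":0,"x":-2.5,"y":0,"z":-35,"hand":1},{"ax":0,"ay":0,"az":0,"x":-2.5,"y":0,"z":-35,"hand":1},{"ax":0,"ay":0,"az":0,"x":-2.5,"y":0,"z":-35,"hand":1}]'
python3 -m inch '[{"ax":0,"ay":0,"az":0,"x":-2.5,"y":0,"z":-35,"hand":1},{"ax":0,"ay":0,"az":0,"x":-2.5,"y":0,"z":-35,"hand":1},{"ax":0,"ay":0,"az":0,"x":-2.5,"y":0,"z":-35,"hand":1},{"ax":0,"ay":0,"az":0,"x":-2.5,"y":0,"z":-30,"hand":1},{"ax":0,"ay":0,"az":0,"x":0,"y":0,"z":0,"hand":1}]'
python3 -m inch '[{"ax":0,"ay":0,"az":0,"x":0,"y":0,"z":0,"hand":1},{"ax":0,"ay":0,"az":0,"x":0,"y":0,"z":0,"hand":1},{"ax":0,"ay":0,"az":0,"x":0,"y":0,"z":0,"hand":1}]'
python3 - <<'E'
from h import *
plan([.531,-.397,.189-.083],np.radians(8.2))
c=wrist(); t=read_camera("top")
for s,p,r in blobs(c["img"],(0,0,0),(180,255,255),1): pass
cv2.imwrite("pics/w4.png",np.hstack([c["img"][:,:,::-1],t["img"][150:350,300:450,::-1].repeat(2,0).repeat(2,1)[:384,:280]]))
E
```

```text
time: 5.82
eef_pos: [0.5056, -0.0859, 0.1891]
tcp_rot: [-0.705, -0.051, 0.051, 0.705]
contact_force: [0.5, 0.2, -0.1]
opening: 0.392
time: 6.23
eef_pos: [0.5181, -0.2612, 0.1889]
tcp_rot: [-0.705, -0.05, 0.051, 0.706]
contact_force: [0.8, -0.3, -0.5]
opening: 0.39
time: 6.65
eef_pos: [0.5271, -0.4, 0.1887]
tcp_rot: [0.706, 0.049, -0.049, -0.705]
contact_force: [-1.1, 0.4, -0.2]
opening: 0.395
time: 6.9
eef_pos: [0.5278, -0.3932, 0.1891]
tcp_rot: [-0.705, -0.051, 0.051, 0.706]
contact_force: [-0.1, -0.0, -0.6]
opening: 0.393
pos [ 0.5278 -0.3932  0.1891] t 6.9 turn [-0.0014  0.0009 -0.0007] shift mm [ 2.6 83.1 -4.2] axes x [0.99  0.143 0.   ] z [-0.143  0.99   0.   ] F [-0.1 -0.  -0.6] open 0.393
```

View pics/w4.png

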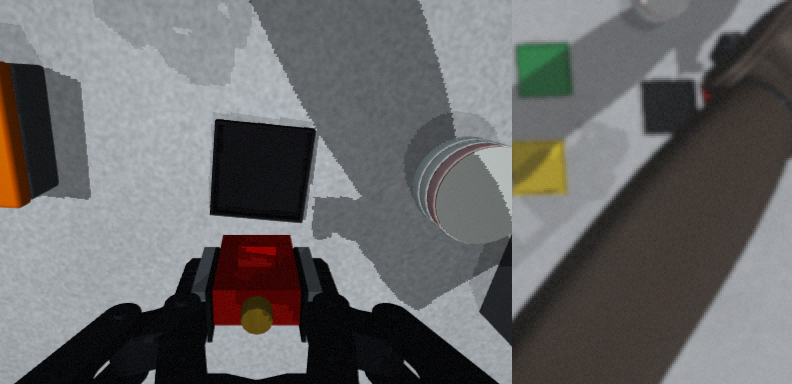

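The collar is held at (257,285) and the black dish is at (264,171). The offset may be parallax, so I'll check by ray.

Run:
```python
from h import *
c=dict(np.load("pics/wrist0.npz"))
k=[onz(c,u,v,.012) for u,v in [(216,120),(315,129),(302,221),(211,214)]]; m=np.mean(k,0); print(m)
plan([m[0],m[1],.107],np.radians(8.2))
```

```text
[ 0.53113344 -0.39405538  0.012     ]
pos [ 0.5281 -0.3932  0.1897] t 7.0 turn [-0.0005  0.0014 -0.0002] shift mm [ 2.9 82.7 -1.3] axes x [0.99  0.143 0.   ] z [-0.143  0.99   0.   ] F [ 0.2  0.2 -0.4] open 0.393
```

```bash
python3 -m inch '[{"ax":0,"ay":0,"az":0,"x":3,"y":20,"z":-1,"hand":1},{"ax":0,"ay":0,"az":0,"x":0,"y":35,"z":0,"hand":1},{"ax":0,"ay":0,"az":0,"x":0,"y":35,"z":0,"hand":1},{"ax":0,"ay":0,"az":0,"x":0,"y":35,"z":0,"hand":1},{"ax":0,"ay":0,"az":0,"x":0,"y":20,"z":0,"hand":1}]'
python3 -m inch '[{"ax":0,"ay":0,"az":0,"x":0,"y":5,"z":0,"hand":1},{"ax":0,"ay":0,"az":0,"x":0,"y":0,"z":0,"hand":1},{"ax":0,"ay":0,"az":0,"x":0,"y":0,"z":0,"hand":1},{"ax":0,"ay":0,"az":0,"x":0,"y":0,"z":0,"hand":1}]'
python3 -m inch '[{"ax":0,"ay":0,"az":0,"x":0,"y":2,"z":0,"hand":1},{"ax":0,"ay":0,"az":0,"x":0,"y":2,"z":0,"hand":1},{"ax":0,"ay":0,"az":0,"x":0,"y":0,"z":0,"hand":1},{"ax":0,"ay":0,"az":0,"x":0,"y":0,"z":0,"hand":1}]'
python3 -m inch '[{"ax":0,"ay":0,"az":0,"x":0,"y":2,"z":0,"hand":1},{"ax":0,"ay":0,"az":0,"x":0,"y":0,"z":0,"hand":1},{"ax":0,"ay":0,"az":0,"x":0,"y":0,"z":0,"hand":1}]'
```

```text
time: 7.42
eef_pos: [0.5296, -0.3922, 0.0406]
tcp_rot: [-0.704, -0.05, 0.052, 0.707]
contact_force: [-0.4, 1.0, -0.3]
opening: 0.391
time: 7.75
eef_pos: [0.5327, -0.3963, 0.0428]
tcp_rot: [0.707, 0.052, -0.05, -0.704]
contact_force: [-0.2, -0.0, 0.2]
opening: 0.39
time: 8.08
eef_pos: [0.5312, -0.3952, 0.0363]
tcp_rot: [0.705, 0.051, -0.05, -0.705]
contact_force: [-0.0, 0.1, -0.5]
opening: 0.388
time: 8.33
eef_pos: [0.5309, -0.395, 0.0335]
tcp_rot: [-0.705, -0.05, 0.051, 0.705]
contact_force: [-0.0, -0.1, -0.6]
opening: 0.388
```

```bash
python3 -m inch '[{"ax":0,"ay":0,"az":0,"x":0,"y":1.5,"z":0,"hand":1},{"ax":0,"ay":0,"az":0,"x":0,"y":0,"z":0,"hand":1},{"ax":0,"ay":0,"az":0,"x":0,"y":0,"z":0,"hand":1}]'
python3 -m inch '[{"ax":0,"ay":0,"az":0,"x":0,"y":1,"z":0,"hand":1},{"ax":0,"ay":0,"az":0,"x":0,"y":0,"z":0,"hand":1},{"ax":0,"ay":0,"az":0,"x":0,"y":0,"z":0,"hand":1}]'
```

```text
time: 8.58
eef_pos: [0.531, -0.395, 0.0321]
tcp_rot: [-0.705, -0.05, 0.051, 0.705]
contact_force: [0.7, 0.0, 0.3]
opening: 0.391
time: 8.83
eef_pos: [0.5312, -0.3953, 0.0317]
tcp_rot: [0.705, 0.051, -0.05, -0.705]
contact_force: [-1.2, 0.8, 1.6]
opening: 0.393
```

Contact at the dish floor. I'll release, retreat and go back above the yellow carrier.

```bash
python3 -m inch '[{"ax":0,"ay":0,"az":0,"x":0,"y":0,"z":0,"hand":-1},{"ax":0,"ay":0,"az":0,"x":0,"y":0,"z":0,"hand":-1},{"ax":0,"ay":0,"az":0,"x":0,"y":0,"z":0,"hand":-1},{"ax":0,"ay":0,"az":0,"x":0,"y":0,"z":0,"hand":-1},{"ax":0,"ay":0,"az":0,"x":0,"y":0,"z":0,"hand":-1}]'
python3 -m inch '[{"ax":0,"ay":0,"az":0,"x":0,"y":-20,"z":0,"hand":-1},{"ax":0,"ay":0,"az":0,"x":0,"y":-40,"z":0,"hand":-1},{"ax":0,"ay":0,"az":0,"x":0,"y":-40,"z":0,"hand":-1},{"ax":0,"ay":0,"az":0,"x":0,"y":-40,"z":0,"hand":-1},{"ax":0,"ay":0,"az":0,"x":0,"y":-40,"z":0,"hand":-1}]'
python3 -m inch '[{"ax":0,"ay":0,"az":0,"x":0,"y":-20,"z":0,"hand":-1},{"ax":0,"ay":0,"az":0,"x":0,"y":0,"z":0,"hand":-1},{"ax":0,"ay":0,"az":0,"x":0,"y":0,"z":0,"hand":-1},{"ax":0,"ay":0,"az":0,"x":0,"y":0,"z":0,"hand":-1}]'
python3 - <<'E'
from h import *
c=wrist()
for s,p,r in blobs(c["img"],(0,120,60),(8,255,255),200): print("red",s,np.round(r[0],1),onz(c,*r[0],.04))
plan([.485,.150,.24],np.radians(8.2))
E
```

```text
time: 9.25
eef_pos: [0.5311, -0.3951, 0.0312]
tcp_rot: [0.705, 0.051, -0.051, -0.705]
contact_force: [0.2, -0.0, -1.0]
opening: 0.999
time: 9.67
eef_pos: [0.5308, -0.3949, 0.213]
tcp_rot: [-0.705, -0.05, 0.051, 0.705]
contact_force: [1.4, -0.8, -0.3]
opening: 0.998
time: 10.0
eef_pos: [0.5305, -0.3945, 0.2298]
tcp_rot: [-0.705, -0.05, 0.051, 0.706]
contact_force: [-0.6, -0.1, -0.2]
opening: 1.003
red [239 164  37  18 484] [257.  172.5] [ 0.53044088 -0.39870532  0.04      ]
pos [ 0.5303 -0.3943  0.2288] t 10.05 turn [-0.0033 -0.0001 -0.0024] shift mm [ 32.8 -11.2 545.2] axes x [0.99  0.143 0.   ] z [-0.143  0.99   0.   ] F [-0.5  0.3 -0.4] open 0.999
```

```bash
python3 -m inch '[{"ax":0,"ay":0,"az":0,"x":2.2,"y":-2,"z":36,"hand":-1},{"ax":0,"ay":0,"az":0,"x":2.2,"y":-2,"z":36,"hand":-1},{"ax":0,"ay":0,"az":0,"x":2.2,"y":-2,"z":36,"hand":-1},{"ax":0,"ay":0,"az":0,"x":2.2,"y":-2,"z":36,"hand":-1},{"ax":0,"ay":0,"az":0,"x":2.2,"y":-2,"z":36,"hand":-1}]' >/dev/null
python3 -m inch '[{"ax":0,"ay":0,"az":0,"x":2.2,"y":0,"z":36,"hand":-1},{"ax":0,"ay":0,"az":0,"x":2.2,"y":0,"z":36,"hand":-1},{"ax":0,"ay":0,"az":0,"x":2.2,"y":0,"z":36,"hand":-1},{"ax":0,"ay":0,"az":0,"x":2.2,"y":0,"z":36,"hand":-1},{"ax":0,"ay":0,"az":0,"x":2.2,"y":0,"z":36,"hand":-1}]'
python3 -m inch '[{"ax":0,"ay":0,"az":0,"x":2.2,"y":0,"z":36,"hand":-1},{"ax":0,"ay":0,"az":0,"x":2.2,"y":0,"z":36,"hand":-1},{"ax":0,"ay":0,"az":0,"x":2.2,"y":0,"z":36,"hand":-1},{"ax":0,"ay":0,"az":0,"x":2.2,"y":0,"z":36,"hand":-1},{"ax":0,"ay":0,"az":0,"x":2.2,"y":0,"z":36,"hand":-1}]'
python3 -m inch '[{"ax":0,"ay":0,"az":0,"x":0,"y":0,"z":0,"hand":-1},{"ax":0,"ay":0,"az":0,"x":0,"y":0,"z":0,"hand":-1},{"ax":0,"ay":0,"az":0,"x":0,"y":0,"z":0,"hand":-1},{"ax":0,"ay":0,"az":0,"x":0,"y":0,"z":0,"hand":-1}]' >/dev/null
python3 - <<'E'
from h import *
Y=np.radians(8.2); a=np.array([-np.sin(Y),np.cos(Y),0])
c=wrist("w5")
for n,lo,hi in [("yel",(18,120,60),(35,255,255)),("grn",(40,80,40),(90,255,255))]:
    for s,p,r in blobs(c["img"],lo,hi,800,(215,0,330,240)): 
        b=s[1]+s[3]; m=onz(c,s[0]+s[2]/2,b,.158)+a*.009; t=onz(c,s[0]+s[2]/2,s[1],.158)-a*.009
        print(n,s,"angle",round(r[2],1),"from lower edge",m,"from upper edge",t)
plan([.4818,.1755,.129],Y)
E
```

```text
time: 10.88
eef_pos: [0.5, -0.0337, 0.2388]
tcp_rot: [-0.705, -0.049, 0.052, 0.706]
contact_force: [0.7, 0.2, -1.0]
opening: 1.003
time: 11.3
eef_pos: [0.4852, 0.1457, 0.2389]
tcp_rot: [0.705, 0.049, -0.052, -0.705]
contact_force: [-0.1, -0.6, 0.3]
opening: 1.003
yel [ 226  129   65   45 2253] angle 90.0 from lower edge [0.48201333 0.1758066  0.158     ] from upper edge [0.4804803  0.18628892 0.158     ]
grn [ 222   50   71   36 2389] angle 90.0 from lower edge [0.47371871 0.22894084 0.158     ] from upper edge [0.47348747 0.23056672 0.158     ]
pos [0.4867 0.1429 0.2405] t 11.68 turn [ 0.0002 -0.0018 -0.0015] shift mm [ -0.2 111.5  32.9] axes x [0.99  0.143 0.   ] z [-0.143  0.99   0.   ] F [0.4 0.7 0.2] open 0.998
```

```bash
python3 -m inch '[{"ax":0,"ay":0,"az":0,"x":0,"y":0,"z":17,"hand":-1},{"ax":0,"ay":0,"az":0,"x":0,"y":0,"z":16,"hand":-1},{"ax":0,"ay":0,"az":0,"x":0,"y":25,"z":0,"hand":-1},{"ax":0,"ay":0,"az":0,"x":0,"y":30,"z":0,"hand":-1},{"ax":0,"ay":0,"az":0,"x":0,"y":25,"z":0,"hand":-1}]'
python3 -m inch '[{"ax":0,"ay":0,"az":0,"x":0,"y":20,"z":0,"hand":-1},{"ax":0,"ay":0,"az":0,"x":0,"y":11.5,"z":0,"hand":-1},{"ax":0,"ay":0,"az":0,"x":0,"y":0,"z":0,"hand":-1},{"ax":0,"ay":0,"az":0,"x":0,"y":0,"z":0,"hand":-1},{"ax":0,"ay":0,"az":0,"x":0,"y":0,"z":0,"hand":-1}]'
python3 -m inch '[{"ax":0,"ay":0,"az":0,"x":0,"y":0,"z":0,"hand":1},{"ax":0,"ay":0,"az":0,"x":0,"y":0,"z":0,"hand":1},{"ax":0,"ay":0,"az":0,"x":0,"y":0,"z":0,"hand":1},{"ax":0,"ay":0,"az":0,"x":0,"y":0,"z":0,"hand":1},{"ax":0,"ay":0,"az":0,"x":0,"y":0,"z":0,"hand":1}]' 40
python3 -m inch '[{"ax":0,"ay":0,"az":0,"x":0,"y":0,"z":0,"hand":1},{"ax":0,"ay":0,"az":0,"x":0,"y":0,"z":0,"hand":1},{"ax":0,"ay":0,"az":0,"x":0,"y":0,"z":0,"hand":1}]'
python3 -m inch '[{"ax":0,"ay":0,"az":0,"x":0,"y":-2,"z":0,"hand":1},{"ax":0,"ay":0,"az":0,"x":0,"y":-1.5,"z":0,"hand":1},{"ax":0,"ay":0,"az":0,"x":0,"y":0,"z":0,"hand":1},{"ax":0,"ay":0,"az":0,"x":0,"y":0,"z":0,"hand":1}]'
python3 - <<'E'
from h import *
wrist("w6")
for i in range(3): plan([.4820,.1758,.129],np.radians(8.2)); read_camera("top")
print(get_state()["wrist_torque"])
E
```

```text
time: 12.1
eef_pos: [0.4823, 0.1757, 0.1603]
tcp_rot: [0.705, 0.05, -0.05, -0.705]
contact_force: [-0.6, -0.5, -0.9]
opening: 1.003
time: 12.52
eef_pos: [0.4834, 0.1764, 0.1314]
tcp_rot: [-0.705, -0.051, 0.049, 0.705]
contact_force: [-0.3, 0.0, 0.3]
opening: 0.999
time: 12.93
eef_pos: [0.4826, 0.1769, 0.1307]
tcp_rot: [-0.705, -0.051, 0.05, 0.705]
contact_force: [0.3, -0.4, 2.8]
opening: 0.464
time: 13.18
eef_pos: [0.4826, 0.1769, 0.1307]
tcp_rot: [-0.705, -0.051, 0.05, 0.705]
contact_force: [-0.6, 0.2, 5.8]
opening: 0.466
time: 13.52
eef_pos: [0.4815, 0.1767, 0.1327]
tcp_rot: [0.705, 0.05, -0.051, -0.705]
contact_force: [-0.4, -0.4, -1.6]
opening: 0.462
pos [0.4816 0.1767 0.1327] t 13.57 turn [-0.     -0.     -0.0012] shift mm [ 0.3  3.7 -0.9] axes x [0.99  0.143 0.   ] z [-0.143  0.99   0.   ] F [-0.3  0.6 -0.6] open 0.461
pos [0.4816 0.1767 0.1327] t 13.62 turn [ 0.     -0.     -0.0011] shift mm [ 0.3  3.7 -0.9] axes x [0.99  0.143 0.   ] z [-0.143  0.99   0.   ] F [ 0.  -0.2 -0.9] open 0.467
pos [0.4817 0.1767 0.1329] t 13.67 turn [ 0.     -0.     -0.0009] shift mm [ 0.2  3.9 -0.9] axes x [0.99  0.143 0.   ] z [-0.143  0.99   0.   ] F [-0.9  0.4 -1.5] open 0.461
[-0.06148429 -0.02197883 -0.05648391]
```

View pics/w6.png

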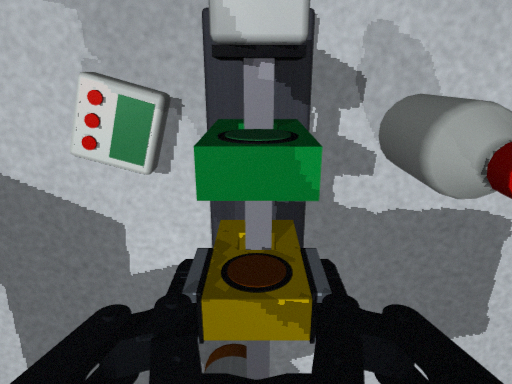

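Yellow is held at (256,290), centred on the bar, and its weight is carried by the jaws. I'll slide 104 mm and then lift 80.

```bash
python3 -m inch '[{"ax":0,"ay":0,"az":0,"x":0,"y":0,"z":-8,"hand":1},{"ax":0,"ay":0,"az":0,"x":0,"y":0,"z":-14,"hand":1},{"ax":0,"ay":0,"az":0,"x":0,"y":0,"z":-14,"hand":1},{"ax":0,"ay":0,"az":0,"x":0,"y":0,"z":-14,"hand":1},{"ax":0,"ay":0,"az":0,"x":0,"y":0,"z":-14,"hand":1}]'
python3 -m inch '[{"ax":0,"ay":0,"az":0,"x":0,"y":0,"z":-14,"hand":1},{"ax":0,"ay":0,"az":0,"x":0,"y":0,"z":-14,"hand":1},{"ax":0,"ay":0,"az":0,"x":0,"y":0,"z":-12,"hand":1},{"ax":0,"ay":0,"az":0,"x":0,"y":0,"z":0,"hand":1},{"ax":0,"ay":0,"az":0,"x":0,"y":0,"z":0,"hand":1}]'
python3 -m inch '[{"ax":0,"ay":0,"az":0,"x":0,"y":-10,"z":0,"hand":1},{"ax":0,"ay":0,"az":0,"x":0,"y":-20,"z":0,"hand":1},{"ax":0,"ay":0,"az":0,"x":0,"y":-25,"z":0,"hand":1},{"ax":0,"ay":0,"az":0,"x":0,"y":-20,"z":0,"hand":1},{"ax":0,"ay":0,"az":0,"x":0,"y":-10,"z":0,"hand":1}]'
python3 - <<'E'
from h import *
plan([.425,-.174,.218],np.radians(8.2))
E
```

```text
time: 14.13
eef_pos: [0.4912, 0.1123, 0.1333]
tcp_rot: [0.705, 0.051, -0.051, -0.705]
contact_force: [-0.6, -0.3, -1.3]
opening: 0.459
time: 14.55
eef_pos: [0.497, 0.0732, 0.1333]
tcp_rot: [-0.705, -0.05, 0.05, 0.705]
contact_force: [-0.3, 0.9, -0.9]
opening: 0.46
time: 14.97
eef_pos: [0.4982, 0.0745, 0.2223]
tcp_rot: [0.705, 0.053, -0.049, -0.705]
contact_force: [0.1, 0.3, -0.2]
opening: 0.467
pos [0.4982 0.0745 0.2223] t 14.97 turn [0.0009 0.0013 0.0055] shift mm [-107.9    4.3 -235.6] axes x [0.99  0.143 0.   ] z [-0.143  0.99   0.   ] F [ 0.1  0.3 -0.2] open 0.467
```

```bash
python3 -m inch '[{"ax":0,"ay":0,"az":0,"x":-8.5,"y":0,"z":-18,"hand":1},{"ax":0,"ay":0,"az":0,"x":-14,"y":0,"z":-30,"hand":1},{"ax":0,"ay":0,"az":0,"x":-14,"y":0,"z":-30,"hand":1},{"ax":0,"ay":0,"az":0,"x":-14,"y":0,"z":-31,"hand":1},{"ax":0,"ay":0,"az":0,"x":-14,"y":0,"z":-31,"hand":1}]'
python3 -m inch '[{"ax":0,"ay":0,"az":0,"x":-14,"y":0,"z":-31,"hand":1},{"ax":0,"ay":0,"az":0,"x":-14,"y":0,"z":-31,"hand":1},{"ax":0,"ay":0,"az":0,"x":-10,"y":0,"z":-23,"hand":1},{"ax":0,"ay":0,"az":0,"x":-5.5,"y":0,"z":-12,"hand":1},{"ax":0,"ay":0,"az":0,"x":0,"y":0,"z":0,"hand":1}]'
python3 -m inch '[{"ax":0,"ay":0,"az":0,"x":0,"y":0,"z":0,"hand":1},{"ax":0,"ay":0,"az":0,"x":0,"y":0,"z":0,"hand":1},{"ax":0,"ay":0,"az":0,"x":0,"y":0,"z":0,"hand":1},{"ax":0,"ay":0,"az":0,"x":0,"y":0,"z":0,"hand":1}]'
python3 - <<'E'
from h import *
c=wrist("w7")
for s,p,r in blobs(c["img"],(18,100,40),(35,255,255),800): print("yel",s,np.round(r[0],1),np.round(r[1],1),np.round(r[2]),onz(c,*r[0],.010))
plan([.425,-.174,.049],np.radians(8.2))
E
```

```text
time: 15.38
eef_pos: [0.4522, -0.0744, 0.2184]
tcp_rot: [-0.705, -0.051, 0.051, 0.705]
contact_force: [1.2, -0.2, -0.3]
opening: 0.458
time: 15.8
eef_pos: [0.4231, -0.1779, 0.2184]
tcp_rot: [0.706, 0.049, -0.05, -0.705]
contact_force: [-0.4, 0.4, -0.6]
opening: 0.462
time: 16.13
eef_pos: [0.424, -0.1751, 0.2182]
tcp_rot: [-0.705, -0.051, 0.051, 0.705]
contact_force: [0.9, 0.1, -1.3]
opening: 0.463
yel [ 211  110   98   97 8106] [257.8 158.2] [93.6 89.7] 5.0 [ 0.42367601 -0.16981398  0.01      ]
yel [ 201  220  111  121 9422] [256. 280.] [120. 110.] 90.0 [ 0.44219453 -0.30959771  0.01      ]
pos [ 0.424  -0.1753  0.2183] t 16.18 turn [-0.0002  0.0016 -0.    ] shift mm [  1.2 169.3   1.1] axes x [0.99  0.143 0.   ] z [-0.143  0.99   0.   ] F [ 0.2  0.5 -0.7] open 0.461
```

View pics/w7.png

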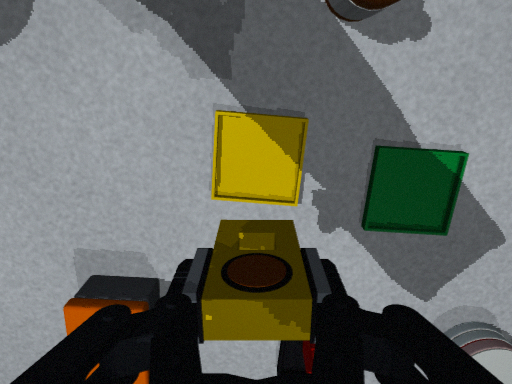

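Yellow is held upright at (256,280), and its tray at (258,158) maps to (0.424,-0.171). Lowering.

```bash
python3 -m inch '[{"ax":0,"ay":0,"az":0,"x":0,"y":15,"z":4,"hand":1},{"ax":0,"ay":0,"az":0,"x":0,"y":30,"z":0,"hand":1},{"ax":0,"ay":0,"az":0,"x":0,"y":35,"z":0,"hand":1},{"ax":0,"ay":0,"az":0,"x":0,"y":35,"z":0,"hand":1},{"ax":0,"ay":0,"az":0,"x":0,"y":25,"z":0,"hand":1}]'
python3 -m inch '[{"ax":0,"ay":0,"az":0,"x":0,"y":14,"z":0,"hand":1},{"ax":0,"ay":0,"az":0,"x":0,"y":8,"z":0,"hand":1},{"ax":0,"ay":0,"az":0,"x":0,"y":0,"z":0,"hand":1},{"ax":0,"ay":0,"az":0,"x":0,"y":0,"z":0,"hand":1},{"ax":0,"ay":0,"az":0,"x":0,"y":0,"z":0,"hand":1}]'
python3 -m inch '[{"ax":0,"ay":0,"az":0,"x":0,"y":2,"z":0,"hand":1},{"ax":0,"ay":0,"az":0,"x":0,"y":2,"z":0,"hand":1},{"ax":0,"ay":0,"az":0,"x":0,"y":0,"z":0,"hand":1},{"ax":0,"ay":0,"az":0,"x":0,"y":0,"z":0,"hand":1},{"ax":0,"ay":0,"az":0,"x":0,"y":0,"z":0,"hand":1}]'
python3 -m inch '[{"ax":0,"ay":0,"az":0,"x":0,"y":1.5,"z":0,"hand":1},{"ax":0,"ay":0,"az":0,"x":0,"y":0,"z":0,"hand":1},{"ax":0,"ay":0,"az":0,"x":0,"y":0,"z":0,"hand":1}]'
```

```text
time: 16.6
eef_pos: [0.4222, -0.1708, 0.0757]
tcp_rot: [-0.705, -0.05, 0.052, 0.706]
contact_force: [0.5, -0.1, -1.1]
opening: 0.464
time: 17.02
eef_pos: [0.4244, -0.1728, 0.0578]
tcp_rot: [0.706, 0.052, -0.05, -0.705]
contact_force: [-0.4, 0.3, -0.9]
opening: 0.464
time: 17.43
eef_pos: [0.4233, -0.1723, 0.0525]
tcp_rot: [0.705, 0.051, -0.05, -0.705]
contact_force: [-0.2, -0.1, -1.6]
opening: 0.463
time: 17.68
eef_pos: [0.4231, -0.1722, 0.0507]
tcp_rot: [-0.705, -0.05, 0.051, 0.705]
contact_force: [1.0, 0.2, -0.5]
opening: 0.464
```

```bash
python3 -m inch '[{"ax":0,"ay":0,"az":0,"x":0,"y":1.5,"z":0,"hand":1},{"ax":0,"ay":0,"az":0,"x":0,"y":0,"z":0,"hand":1},{"ax":0,"ay":0,"az":0,"x":0,"y":0,"z":0,"hand":1}]'
python3 -m inch '[{"ax":0,"ay":0,"az":0,"x":0,"y":1,"z":0,"hand":1},{"ax":0,"ay":0,"az":0,"x":0,"y":0,"z":0,"hand":1},{"ax":0,"ay":0,"az":0,"x":0,"y":0,"z":0,"hand":1}]'
```

```text
time: 17.93
eef_pos: [0.4231, -0.1721, 0.0492]
tcp_rot: [-0.705, -0.05, 0.051, 0.705]
contact_force: [-0.3, -0.2, -0.5]
opening: 0.461
time: 18.18
eef_pos: [0.4234, -0.1724, 0.0487]
tcp_rot: [0.705, 0.051, -0.051, -0.705]
contact_force: [-1.0, 1.2, 2.8]
opening: 0.467
```

```bash
python3 -m inch '[{"ax":0,"ay":0,"az":0,"x":0,"y":0,"z":0,"hand":0},{"ax":0,"ay":0,"az":0,"x":0,"y":0,"z":0,"hand":-1},{"ax":0,"ay":0,"az":0,"x":0,"y":0,"z":0,"hand":-1},{"ax":0,"ay":0,"az":0,"x":0,"y":0,"z":0,"hand":-1},{"ax":0,"ay":0,"az":0,"x":0,"y":0,"z":0,"hand":-1}]'
python3 -m inch '[{"ax":0,"ay":0,"az":0,"x":0,"y":-15,"z":0,"hand":-1},{"ax":0,"ay":0,"az":0,"x":0,"y":-35,"z":0,"hand":-1},{"ax":0,"ay":0,"az":0,"x":0,"y":-40,"z":0,"hand":-1},{"ax":0,"ay":0,"az":0,"x":0,"y":-40,"z":0,"hand":-1},{"ax":0,"ay":0,"az":0,"x":0,"y":-40,"z":0,"hand":-1}]'
python3 -m inch '[{"ax":0,"ay":0,"az":0,"x":0,"y":-22,"z":0,"hand":-1},{"ax":0,"ay":0,"az":0,"x":0,"y":0,"z":0,"hand":-1},{"ax":0,"ay":0,"az":0,"x":0,"y":0,"z":0,"hand":-1},{"ax":0,"ay":0,"az":0,"x":0,"y":0,"z":0,"hand":-1}]'
python3 - <<'E'
from h import *
c=wrist("w8")
plan([.4775,.200,.24],np.radians(8.2))
E
```

```text
time: 18.6
eef_pos: [0.4232, -0.1722, 0.0483]
tcp_rot: [-0.705, -0.051, 0.051, 0.705]
contact_force: [-0.5, -0.2, 0.2]
opening: 0.997
time: 19.02
eef_pos: [0.4227, -0.1719, 0.2199]
tcp_rot: [-0.705, -0.05, 0.051, 0.705]
contact_force: [1.0, -1.0, 0.1]
opening: 1.0
time: 19.35
eef_pos: [0.4226, -0.1718, 0.239]
tcp_rot: [-0.705, -0.05, 0.051, 0.706]
contact_force: [0.2, 0.4, 0.2]
opening: 1.002
pos [ 0.4223 -0.1716  0.2382] t 19.4 turn [-0.0025 -0.     -0.0027] shift mm [107.7  -1.8 359.9] axes x [0.99  0.143 0.   ] z [-0.143  0.99   0.   ] F [ 1.  -0.2 -0.7] open 0.999
```

View pics/w8.png

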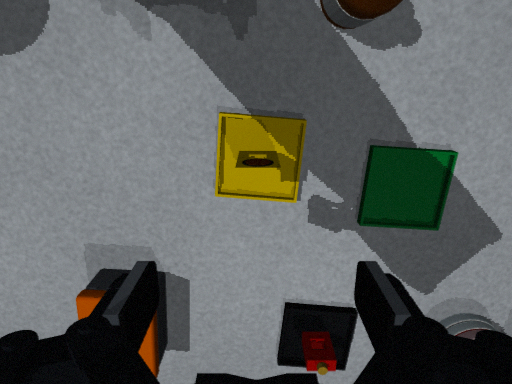

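Yellow stands upright in its tray at (259,165), the collar is in the dish at (319,350), and the green tray is at (408,187). Going back for green.

```bash
python3 -m inch '[{"ax":0,"ay":0,"az":0,"x":10.8,"y":-1,"z":36,"hand":-1},{"ax":0,"ay":0,"az":0,"x":10.8,"y":-1,"z":36,"hand":-1},{"ax":0,"ay":0,"az":0,"x":10.8,"y":0,"z":36,"hand":-1},{"ax":0,"ay":0,"az":0,"x":10.8,"y":0,"z":36,"hand":-1},{"ax":0,"ay":0,"az":0,"x":10.8,"y":0,"z":36,"hand":-1}]' >/dev/null
python3 -m inch '[{"ax":0,"ay":0,"az":0,"x":10.8,"y":0,"z":36,"hand":-1},{"ax":0,"ay":0,"az":0,"x":10.8,"y":0,"z":36,"hand":-1},{"ax":0,"ay":0,"az":0,"x":10.8,"y":0,"z":36,"hand":-1},{"ax":0,"ay":0,"az":0,"x":10.8,"y":0,"z":36,"hand":-1},{"ax":0,"ay":0,"az":0,"x":10.8,"y":0,"z":36,"hand":-1}]'
python3 -m inch '[{"ax":0,"ay":0,"az":0,"x":0,"y":0,"z":0,"hand":-1},{"ax":0,"ay":0,"az":0,"x":0,"y":0,"z":0,"hand":-1},{"ax":0,"ay":0,"az":0,"x":0,"y":0,"z":0,"hand":-1},{"ax":0,"ay":0,"az":0,"x":0,"y":0,"z":0,"hand":-1}]' >/dev/null
python3 - <<'E'
from h import *
Y=np.radians(8.2); a=np.array([-np.sin(Y),np.cos(Y),0])
c=dict(np.load("pics/wrist0.npz")); print("green tray",onz(c,408,187,.010))
c=wrist("w9")
for s,p,r in blobs(c["img"],(40,80,40),(90,255,255),800,(200,0,340,240)):
    b=s[1]+s[3]; print("grn",s,round(r[2],1),onz(c,s[0]+s[2]/2,b,.158)+a*.009,onz(c,s[0]+s[2]/2,s[1],.158)-a*.009)
plan([.4735,.2295,.129],Y)
E
```

```text
time: 20.23
eef_pos: [0.4775, 0.2013, 0.2397]
tcp_rot: [0.706, 0.049, -0.052, -0.705]
contact_force: [0.9, -0.8, 0.4]
opening: 0.997
green tray [ 0.58967071 -0.17927096  0.01      ]
grn [ 226  130   64   46 2093] 90.0 [0.47366347 0.22951083 0.158     ] [0.47202302 0.24082104 0.158     ]
pos [0.4785 0.1983 0.2414] t 20.62 turn [ 0.0003 -0.0019 -0.0017] shift mm [ -0.5 112.4  31.6] axes x [0.99  0.143 0.   ] z [-0.143  0.99   0.   ] F [-0.5  0.2 -0.9] open 0.999
```

```bash
python3 -m inch '[{"ax":0,"ay":0,"az":0,"x":-0.3,"y":0,"z":17,"hand":-1},{"ax":0,"ay":0,"az":0,"x":0,"y":0,"z":14.6,"hand":-1},{"ax":0,"ay":0,"az":0,"x":0,"y":25,"z":0,"hand":-1},{"ax":0,"ay":0,"az":0,"x":0,"y":30,"z":0,"hand":-1},{"ax":0,"ay":0,"az":0,"x":0,"y":25,"z":0,"hand":-1}]'
python3 -m inch '[{"ax":0,"ay":0,"az":0,"x":0,"y":20,"z":0,"hand":-1},{"ax":0,"ay":0,"az":0,"x":0,"y":12,"z":0,"hand":-1},{"ax":0,"ay":0,"az":0,"x":0,"y":0,"z":0,"hand":-1},{"ax":0,"ay":0,"az":0,"x":0,"y":0,"z":0,"hand":-1},{"ax":0,"ay":0,"az":0,"x":0,"y":0,"z":0,"hand":-1}]'
python3 -m inch '[{"ax":0,"ay":0,"az":0,"x":0,"y":0,"z":0,"hand":1},{"ax":0,"ay":0,"az":0,"x":0,"y":0,"z":0,"hand":1},{"ax":0,"ay":0,"az":0,"x":0,"y":0,"z":0,"hand":1},{"ax":0,"ay":0,"az":0,"x":0,"y":0,"z":0,"hand":1},{"ax":0,"ay":0,"az":0,"x":0,"y":0,"z":0,"hand":1}]' 40
python3 -m inch '[{"ax":0,"ay":0,"az":0,"x":0,"y":0,"z":0,"hand":1},{"ax":0,"ay":0,"az":0,"x":0,"y":0,"z":0,"hand":1},{"ax":0,"ay":0,"az":0,"x":0,"y":0,"z":0,"hand":1}]'
python3 -m inch '[{"ax":0,"ay":0,"az":0,"x":0,"y":-2,"z":0,"hand":1},{"ax":0,"ay":0,"az":0,"x":0,"y":-1.5,"z":0,"hand":1},{"ax":0,"ay":0,"az":0,"x":0,"y":0,"z":0,"hand":1},{"ax":0,"ay":0,"az":0,"x":0,"y":0,"z":0,"hand":1}]'
python3 - <<'E'
from h import *
c=wrist("w10")
for s,p,r in blobs(c["img"],(40,80,20),(90,255,255),800,(180,150,340,384)): print(s,np.round(r[0]),np.round(r[1]),r[2])
for i in range(3): plan([.4736,.2295,.129],np.radians(8.2)); read_camera("top")
E
```

```text
time: 21.03
eef_pos: [0.4741, 0.2296, 0.1614]
tcp_rot: [-0.705, -0.05, 0.05, 0.705]
contact_force: [0.2, -0.8, -0.7]
opening: 1.003
time: 21.45
eef_pos: [0.4752, 0.2306, 0.132]
tcp_rot: [-0.705, -0.051, 0.049, 0.705]
contact_force: [0.5, 1.3, 0.3]
opening: 1.003
time: 21.87
eef_pos: [0.4744, 0.2309, 0.1312]
tcp_rot: [-0.705, -0.051, 0.05, 0.705]
contact_force: [-0.5, -0.7, 3.1]
opening: 0.462
time: 22.12
eef_pos: [0.4744, 0.2309, 0.1312]
tcp_rot: [-0.705, -0.051, 0.05, 0.705]
contact_force: [-0.8, 0.1, 5.6]
opening: 0.463
time: 22.45
eef_pos: [0.4735, 0.2306, 0.1331]
tcp_rot: [0.705, 0.05, -0.051, -0.705]
contact_force: [-0.9, 0.2, -0.8]
opening: 0.464
[ 201  219  111  121 8780] [256. 279.] [120. 110.] 90.0
[ 227  255   59   32 1513] [256. 270.] [31. 58.] 90.0
pos [0.4735 0.2306 0.1331] t 22.5 turn [ 0.0002 -0.     -0.0012] shift mm [-0.1  4.1 -1.1] axes x [0.99  0.143 0.   ] z [-0.143  0.99   0.   ] F [-0.4  0.2 -0.6] open 0.464
pos [0.4736 0.2306 0.1332] t 22.55 turn [ 0.0001 -0.     -0.0011] shift mm [-0.1  4.2 -1.1] axes x [0.99  0.143 0.   ] z [-0.143  0.99   0.   ] F [-0.5 -0.5 -1.5] open 0.467
pos [0.4736 0.2306 0.1333] t 22.6 turn [ 0.0001 -0.     -0.0009] shift mm [-0.2  4.3 -1.1] axes x [0.99  0.143 0.   ] z [-0.143  0.99   0.   ] F [-0.5 -0.5 -1.6] open 0.463
```

Green's grip matches yellow's, and it is free of the bar. Slide 159 mm, lift 85.

```bash
python3 -m inch '[{"ax":0,"ay":0,"az":0,"x":0,"y":0,"z":-8,"hand":1},{"ax":0,"ay":0,"az":0,"x":0,"y":0,"z":-14,"hand":1},{"ax":0,"ay":0,"az":0,"x":0,"y":0,"z":-14,"hand":1},{"ax":0,"ay":0,"az":0,"x":0,"y":0,"z":-14,"hand":1},{"ax":0,"ay":0,"az":0,"x":0,"y":0,"z":-14,"hand":1}]'
python3 -m inch '[{"ax":0,"ay":0,"az":0,"x":0,"y":0,"z":-14,"hand":1},{"ax":0,"ay":0,"az":0,"x":0,"y":0,"z":-14,"hand":1},{"ax":0,"ay":0,"az":0,"x":0,"y":0,"z":-14,"hand":1},{"ax":0,"ay":0,"az":0,"x":0,"y":0,"z":-14,"hand":1},{"ax":0,"ay":0,"az":0,"x":0,"y":0,"z":-14,"hand":1}]'
python3 -m inch '[{"ax":0,"ay":0,"az":0,"x":0,"y":0,"z":-14,"hand":1},{"ax":0,"ay":0,"az":0,"x":0,"y":0,"z":-11,"hand":1},{"ax":0,"ay":0,"az":0,"x":0,"y":0,"z":0,"hand":1},{"ax":0,"ay":0,"az":0,"x":0,"y":0,"z":0,"hand":1}]'
python3 -m inch '[{"ax":0,"ay":0,"az":0,"x":0,"y":-10,"z":0,"hand":1},{"ax":0,"ay":0,"az":0,"x":0,"y":-20,"z":0,"hand":1},{"ax":0,"ay":0,"az":0,"x":0,"y":-25,"z":0,"hand":1},{"ax":0,"ay":0,"az":0,"x":0,"y":-20,"z":0,"hand":1},{"ax":0,"ay":0,"az":0,"x":0,"y":-10,"z":0,"hand":1}]'
python3 - <<'E'
from h import *
plan([.5895,-.182,.218],np.radians(8.2))
E
```

```text
time: 23.07
eef_pos: [0.4831, 0.1663, 0.1337]
tcp_rot: [0.705, 0.051, -0.051, -0.705]
contact_force: [0.8, 0.3, -1.8]
opening: 0.463
time: 23.48
eef_pos: [0.4931, 0.0969, 0.1338]
tcp_rot: [0.705, 0.051, -0.051, -0.705]
contact_force: [-0.0, -0.6, -0.3]
opening: 0.463
time: 23.82
eef_pos: [0.4967, 0.0729, 0.1338]
tcp_rot: [-0.705, -0.05, 0.05, 0.705]
contact_force: [0.3, 0.1, -1.1]
opening: 0.466
time: 24.23
eef_pos: [0.498, 0.0741, 0.2228]
tcp_rot: [0.705, 0.053, -0.049, -0.705]
contact_force: [1.0, 0.5, -1.5]
opening: 0.462
pos [0.498  0.0741 0.2228] t 24.23 turn [0.0009 0.0012 0.0055] shift mm [  54.1    4.8 -266.5] axes x [0.99  0.143 0.   ] z [-0.143  0.99   0.   ] F [ 1.   0.5 -1.5] open 0.462
```

```bash
python3 -m inch '[{"ax":0,"ay":0,"az":0,"x":3,"y":0,"z":-15,"hand":1},{"ax":0,"ay":0,"az":0,"x":6,"y":0,"z":-30,"hand":1},{"ax":0,"ay":0,"az":0,"x":6,"y":0,"z":-30,"hand":1},{"ax":0,"ay":0,"az":0,"x":6,"y":0,"z":-30,"hand":1},{"ax":0,"ay":0,"az":0,"x":6,"y":0,"z":-30,"hand":1}]'
python3 -m inch '[{"ax":0,"ay":0,"az":0,"x":6,"y":0,"z":-30,"hand":1},{"ax":0,"ay":0,"az":0,"x":6,"y":0,"z":-30,"hand":1},{"ax":0,"ay":0,"az":0,"x":6,"y":0,"z":-30,"hand":1},{"ax":0,"ay":0,"az":0,"x":5,"y":0,"z":-25,"hand":1},{"ax":0,"ay":0,"az":0,"x":4,"y":0,"z":-14,"hand":1}]'
python3 -m inch '[{"ax":0,"ay":0,"az":0,"x":0,"y":0,"z":0,"hand":1},{"ax":0,"ay":0,"az":0,"x":0,"y":0,"z":0,"hand":1},{"ax":0,"ay":0,"az":0,"x":0,"y":0,"z":0,"hand":1},{"ax":0,"ay":0,"az":0,"x":0,"y":0,"z":0,"hand":1}]'
python3 - <<'E'
from h import *
c=wrist("w11")
for s,p,r in blobs(c["img"],(40,80,20),(90,255,255),800): print(s,np.round(r[0],1),np.round(r[1],1),np.round(r[2]),onz(c,*r[0],.010))
plan([.5895,-.182,.049],np.radians(8.2))
E
```

```text
time: 24.65
eef_pos: [0.5427, -0.0568, 0.2188]
tcp_rot: [-0.705, -0.051, 0.051, 0.705]
contact_force: [0.4, -0.4, -1.1]
opening: 0.464
time: 25.07
eef_pos: [0.5882, -0.1822, 0.2185]
tcp_rot: [0.705, 0.05, -0.05, -0.705]
contact_force: [0.8, -0.8, -0.7]
opening: 0.464
time: 25.4
eef_pos: [0.5874, -0.1786, 0.2187]
tcp_rot: [-0.705, -0.051, 0.051, 0.706]
contact_force: [-0.2, 0.7, -0.2]
opening: 0.461
[ 213  119   95   93 7915] [258.6 165.2] [92.6 88.5] 4.0 [ 0.58878548 -0.18036109  0.01      ]
[ 201  220  111  120 9398] [256.  279.5] [119. 110.] 90.0 [ 0.60539049 -0.31262153  0.01      ]
[ 227  255   59   32 1516] [256.  270.5] [31. 58.] 90.0 [ 0.60371069 -0.30107499  0.01      ]
pos [ 0.5875 -0.1787  0.2188] t 25.45 turn [-0.0005  0.0017 -0.0003] shift mm [  1.5 169.8  -3.5] axes x [0.99  0.143 0.   ] z [-0.143  0.99   0.   ] F [ 0.7 -0.2 -1.1] open 0.461
```

View pics/w11.png

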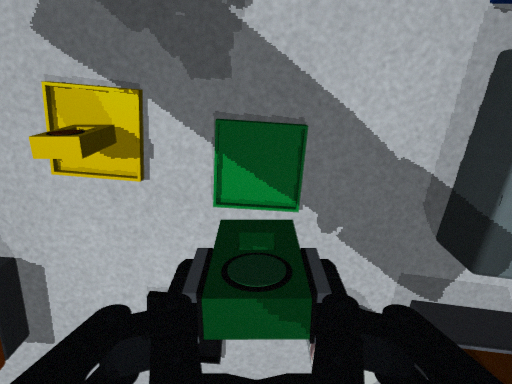

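Green is held upright at (256,280) above its tray at (259,165), and yellow is still standing at (95,135). Lowering.

```bash
python3 -m inch '[{"ax":0,"ay":0,"az":0,"x":1.3,"y":15,"z":-1.5,"hand":1},{"ax":0,"ay":0,"az":0,"x":0,"y":30,"z":0,"hand":1},{"ax":0,"ay":0,"az":0,"x":0,"y":35,"z":0,"hand":1},{"ax":0,"ay":0,"az":0,"x":0,"y":35,"z":0,"hand":1},{"ax":0,"ay":0,"az":0,"x":0,"y":25,"z":0,"hand":1}]'
python3 -m inch '[{"ax":0,"ay":0,"az":0,"x":0,"y":14,"z":0,"hand":1},{"ax":0,"ay":0,"az":0,"x":0,"y":8,"z":0,"hand":1},{"ax":0,"ay":0,"az":0,"x":0,"y":0,"z":0,"hand":1},{"ax":0,"ay":0,"az":0,"x":0,"y":0,"z":0,"hand":1},{"ax":0,"ay":0,"az":0,"x":0,"y":0,"z":0,"hand":1}]'
python3 -m inch '[{"ax":0,"ay":0,"az":0,"x":0,"y":2,"z":0,"hand":1},{"ax":0,"ay":0,"az":0,"x":0,"y":2,"z":0,"hand":1},{"ax":0,"ay":0,"az":0,"x":0,"y":0,"z":0,"hand":1},{"ax":0,"ay":0,"az":0,"x":0,"y":0,"z":0,"hand":1},{"ax":0,"ay":0,"az":0,"x":0,"y":0,"z":0,"hand":1}]'
python3 -m inch '[{"ax":0,"ay":0,"az":0,"x":0,"y":1.5,"z":0,"hand":1},{"ax":0,"ay":0,"az":0,"x":0,"y":0,"z":0,"hand":1},{"ax":0,"ay":0,"az":0,"x":0,"y":0,"z":0,"hand":1}]'
```

```text
time: 25.87
eef_pos: [0.5877, -0.1797, 0.076]
tcp_rot: [-0.705, -0.05, 0.052, 0.706]
contact_force: [-0.1, 0.6, -0.8]
opening: 0.463
time: 26.28
eef_pos: [0.5909, -0.1821, 0.0593]
tcp_rot: [0.706, 0.052, -0.049, -0.705]
contact_force: [-0.1, 0.4, -1.9]
opening: 0.466
time: 26.7
eef_pos: [0.5893, -0.1816, 0.053]
tcp_rot: [0.705, 0.051, -0.05, -0.705]
contact_force: [0.4, 1.0, -1.0]
opening: 0.459
time: 26.95
eef_pos: [0.5891, -0.1815, 0.0512]
tcp_rot: [-0.705, -0.05, 0.051, 0.705]
contact_force: [-0.5, 0.1, -1.0]
opening: 0.465
```

```bash
python3 -m inch '[{"ax":0,"ay":0,"az":0,"x":0,"y":1.5,"z":0,"hand":1},{"ax":0,"ay":0,"az":0,"x":0,"y":0,"z":0,"hand":1},{"ax":0,"ay":0,"az":0,"x":0,"y":0,"z":0,"hand":1}]'
python3 -m inch '[{"ax":0,"ay":0,"az":0,"x":0,"y":1,"z":0,"hand":1},{"ax":0,"ay":0,"az":0,"x":0,"y":0,"z":0,"hand":1},{"ax":0,"ay":0,"az":0,"x":0,"y":0,"z":0,"hand":1}]'
```

```text
time: 27.2
eef_pos: [0.5891, -0.1815, 0.0496]
tcp_rot: [-0.705, -0.05, 0.051, 0.705]
contact_force: [-0.5, -0.3, -0.3]
opening: 0.463
time: 27.45
eef_pos: [0.5894, -0.1817, 0.0493]
tcp_rot: [0.705, 0.051, -0.05, -0.705]
contact_force: [-0.6, 0.1, 1.6]
opening: 0.467
```

Contact. Release, retreat, and a final look.

```bash
python3 -m inch '[{"ax":0,"ay":0,"az":0,"x":0,"y":0,"z":0,"hand":0},{"ax":0,"ay":0,"az":0,"x":0,"y":0,"z":0,"hand":-1},{"ax":0,"ay":0,"az":0,"x":0,"y":0,"z":0,"hand":-1},{"ax":0,"ay":0,"az":0,"x":0,"y":0,"z":0,"hand":-1},{"ax":0,"ay":0,"az":0,"x":0,"y":0,"z":0,"hand":-1}]'
python3 -m inch '[{"ax":0,"ay":0,"az":0,"x":0,"y":-15,"z":0,"hand":-1},{"ax":0,"ay":0,"az":0,"x":0,"y":-35,"z":0,"hand":-1},{"ax":0,"ay":0,"az":0,"x":0,"y":-40,"z":0,"hand":-1},{"ax":0,"ay":0,"az":0,"x":0,"y":-40,"z":0,"hand":-1},{"ax":0,"ay":0,"az":0,"x":0,"y":-40,"z":0,"hand":-1}]'
python3 -m inch '[{"ax":0,"ay":0,"az":0,"x":0,"y":-30,"z":0,"hand":-1},{"ax":0,"ay":0,"az":0,"x":0,"y":0,"z":0,"hand":-1},{"ax":0,"ay":0,"az":0,"x":0,"y":0,"z":0,"hand":-1},{"ax":0,"ay":0,"az":0,"x":0,"y":0,"z":0,"hand":-1}]'
python3 - <<'E'
from h import *
c=wrist(); t=read_camera("scene")
cv2.imwrite("pics/end.png",np.hstack([cv2.resize(c["img"],(400,300))[:,:,::-1],cv2.resize(t["img"],(400,300))[:,:,::-1]]))
o=cam("scene")["img"]; d=cv2.absdiff(o,t["img"]).max(2)
for n,(u,v) in dict(bottle=(271,180),wash=(293,252),timer=(346,214),plate=(384,283),pens=(308,317),rack=(201,252),tip=(251,98),petri=(151,150)).items(): print(n,round(d[v-12:v+12,u-12:u+12].mean(),1),end=" ")
E
```

```text
time: 27.87
eef_pos: [0.5892, -0.1815, 0.0488]
tcp_rot: [-0.705, -0.051, 0.051, 0.705]
contact_force: [-0.1, -0.0, 0.3]
opening: 0.993
time: 28.28
eef_pos: [0.5888, -0.1813, 0.2203]
tcp_rot: [-0.705, -0.05, 0.051, 0.705]
contact_force: [1.3, -0.1, 0.5]
opening: 1.001
time: 28.62
eef_pos: [0.5887, -0.1813, 0.2479]
tcp_rot: [-0.705, -0.05, 0.051, 0.706]
contact_force: [-0.3, 0.1, -0.6]
opening: 0.999
bottle 26.3 wash 6.8 timer 57.0 plate 27.8 pens 5.3 rack 6.8 tip 7.2 petri 7.6
```

View pics/end.png

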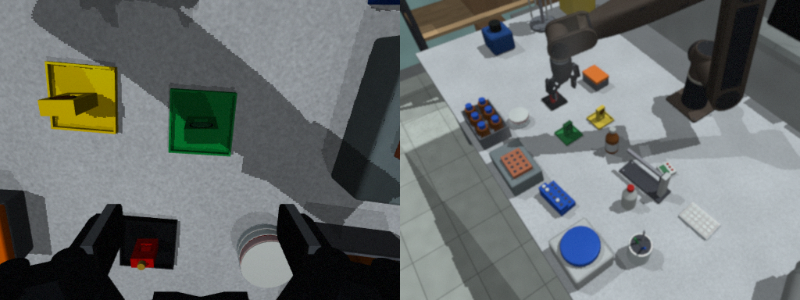

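The wrist view shows green upright at (202,122), yellow upright at (70,100) and the collar in the dish at (145,250). The scene view shows the bar empty and the bench items in place, and the larger pixel differences look like moved shadows and the emptied bar. Handing in.

```bash
python3 -c "from plant import *; print(sign_off())"
```

```text
the job is handed in; nothing more can be done
None
```

I slid the collar off the bar and put it in the black dish. Then I slid off the yellow carrier and after it the green one, and set each down with light contact (under 3 N) upright in its own tray. The job was handed in at about 29 s of the 72 s allowed.

**Last checks:** The wrist view showed the collar in the dish and both carriers upright in their trays. The gripper was open and raised clear, about 0.2 m above the bench.

**Bystanders:** In the scene image all of them stood upright and looked in place. A pixel comparison with the first image showed larger differences around the bottle, timer and well plate. I took these to be the arm's changed shadow and the emptied bar, and did not measure their positions separately.

**Refused call:** The first set of moves was refused because each row needs every field filled in. Nothing moved, and I sent the moves again in full.

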